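# Set the slide stop in the hidden notch of the casting track

## Robot

A 6-joint arm with a two-finger parallel gripper is mounted at the origin on the work surface. World frame = base frame: x ahead of the robot, y to its left, z up, the work surface at z = 0. Lengths are in m, angles in rad, forces in N, time in s.
With the tool pointing down it reaches from about 0.225 to 0.725 m from the base axis. Payload 3.1 kg.
Tool frame: the origin (TCP) lies at the very end of the fingers, on their centre line; the grasp point (between the pads) lies 19 mm behind it; z points along the fingers, y is the direction in which the jaws open and shut (so a half turn about z gives the same grasp; the last joint's range is limited). The gripper opens to 85 mm and grips with 20 to 120 N. Pads are 22 mm wide; open, the fingers measure 114 mm over their backs; the gripper's body (76 mm by 85 mm) begins 54 mm behind the grasp point. The pads swing forward as they close: fully open they stand 13 mm farther back than shut.
Start: joints at [-1.427, 0.048, 0.099, 1.622, 0, 1.443], TCP at [0.141, -0.506, 0.231] pointing down, gripper open.
Joint ranges: [-2.91, 2.91], [-0.99, 1.94], [-1.21, 1.42], [-2.12, 2.29], [-1.49, 1.47], [-3.14, 3.14]. Speed limits (rad/s): [2.79, 2.79, 3.14, 3.14, 3.14, 3.14].

## Interface

Orientations are given as a unit quaternion [x, y, z, w].
In Python, from station import manip, viewer gives the robot as it stands. Calls block until the motion is done:
- manip.move_to(position, orientation): joint-space move of the TCP to a pose.
- manip.move_linear(position, frame=None, v=0.15): straight line of the TCP; frame=None keeps the orientation; v is the mean speed in m/s.
- manip.move_joints(angles): joint-space move.
- manip.let_go() and manip.grab(): open the fingers fully, or close them until they stop; the grip force is fixed at half the most.
- manip.wait(seconds).
- manip.solve_ik(position, orientation): joint angles nearest the present ones, or None.
- manip.observe(): the state.
- viewer.read_camera(name): name is "scene" or "top"; returns a dict with "pixels" (420x560x3 uint8, red, green, blue), "intrinsics" (3x3 intrinsics, pixels), "dist" ([k1, k2, p1, p2, k3] as OpenCV has them; the pictures are not rectified), "position" and "rotation" of the camera in the world. Camera axes: x right, y down, z forward; pixel columns grow to the right and rows downward; lengths in m; the calibration is good to about 2 mm. A picture is of the moment at which its call begins. There is no depth.
A pose or a line that the arm cannot do raises manip.PlanningError and nothing moves.
- manip.finish_job(): hands the job in, once; it reports no verdict.
The state is a dict: "t": time; "qpos": joint angles; "joint_vel": joint speeds; "joint_torque": joint torques, N m; "tool_pos": TCP position; "tcp_rot": TCP orientation; "wrist_force": force on the tool from outside, world axes, zero at the start; "moment": the same for the moment, N m; "grip_width": opening from 0.0 (shut) to 1.0 (fully open).
Only numpy, scipy, OpenCV 4.12 (cv2) and the standard library are available. Lean on these libraries where they do the work, as an engineer would, in place of code of your own. Each camera call takes 0.05 s, during which the arm holds its last target. There are 200 camera calls.

## Task

First take the yellow wooden beater off the track and lay it lengthwise on the green sloping tool rest, about centred. Then stand the red-handled slide stop upright on the open landing of the raised track, slide its foot in under the cover strips and drag it on until the foot drops into the notch hidden under the strips; stop there, let go and leave it standing upright in the notch. Do not knock over or shift the bottle, the tin or the plaster figure.

Things in the scene. Friction and masses are not known exactly. Their poses are not given: they have to be found in the camera images.
- track: Fixed raised wooden track, 375 mm long, 90 mm wide. Origin on the bench under the middle of its width; x along the track, z up. Open landing x -180 to -80 mm (top z 44.5, no walls); covered part x -80 to 100 mm (top z 73); solid dark end block x 100 to 195 mm (top z 73).
- track_landing (a point): Middle of the landing's flat top, 44.5 mm above the bench; the landing is 100 mm along the track, 90 mm wide. Axes as the track's.
- track_mouth (a point): Where the covered part begins, in the middle of the slit, at the top of the strips (z 73 mm). Side walls' inner faces 74 mm apart; two aluminium cover strips 8 mm thick (underside z 65 mm) leave a slit 26 mm wide along the middle. Below them two ledges (tops z 44 mm, each 21 mm wide along a wall, trench between) carry the foot on from the landing. The channel is open at this end.
- track_cover (a point): Middle of the covered part, at the top of the strips (10 mm along the track from its origin). A notch 46 mm long (along the track) and 14 mm deep (floor z 30 mm) is cut across both ledges, hidden under the strips. Its centre lies somewhere from 30 mm before to 60 mm beyond the track's origin, different every time: feel for it. In it the stop stands 14 mm lower.
- stop: Loose slide stop, about 0.45 kg, 145 mm tall, starts upright on the bench. Origin: centre of its underside, z up. Dark steel foot 40 (x) by 64 (y) by 16 mm, lower edges at its x ends rounded 8 mm. Shank 24 (x) by 16 mm (y) from z 16 to 50, passes through the slit. Red grip 28 by 28 mm from z 50 to 145 mm. Same either way round: its x axis goes along the track's x, either sense.
- stop_foot (a point): Centre of the underside of the stop's foot (same as the stop's origin).
- stop_grip (a point): Point on the axis of the red grip, 120 mm above the foot's underside, 25 mm below its top: a good place to grip, on either pair of faces.
- batten: Loose yellow wooden beater, 180 (x) by 28 (y) by 30 mm (z), about 0.14 kg, starts lying across the cover strips of the track and blocks the slit. Origin: centre of its underside, x along its length.
- rest: Fixed tool rest, 150 mm long (x), 62 mm wide (y), origin on the bench under its centre, z up. Its green top slopes down by 10 degrees towards its +y side, where a lip 6 mm thick stands about 3 mm above the slope; the top is at z 61 mm in the middle, about 66 mm at the high (-y) edge.
- rest_top (a point): Middle of the rest's sloping top, 61 mm above the bench.
- bottle: Bystander: loose white plastic bottle, 60 mm diameter, 230 mm tall. Origin: centre of its underside.
- tin: Bystander: loose can, 76 mm diameter, 120 mm tall. Origin: centre of its underside.
- maquette: Bystander: loose small plaster figure, round, up to 100 mm diameter, 208 mm tall. Origin: centre of its underside.
Mind the look-alikes: they are no part of the job. Several things have the shape of the batten; the one meant has the colours described above. There is more than one size of the rest; the job needs the smaller.

How it is judged:
By the outcome, as a careful person would: the job done as asked, in the order asked, and still so for the second after the job is handed in, with the robot touching nothing.
It also fails if it takes over 70 s, if anything falls off the work surface, if the arm or the gripper's body presses on something with over 40 N, if the wrist force passes 120 N, or if a joint passes its speed limit or range.

## Working session

There is one attempt and no reset: what is moved stays moved. The work goes in short steps, each a Python script; the robot and the scene stay as the last script left them, time stands still between calls to the robot, and variables do not carry over. Pictures are saved under pics/ and viewed, about 8 in all and at most 12, crops included, and the job is handed in when it is done.

```bash
mkdir -p pics; ls; python3 - <<'E'
from station import manip, viewer
import cv2
for n in("scene","top"):
    c=viewer.read_camera(n); cv2.imwrite(f"pics/{n}0.png",cv2.cvtColor(c["pixels"],cv2.COLOR_RGB2BGR))
    print(n,c["intrinsics"],c["dist"],c["position"],c["rotation"])
o=manip.observe();print(o)
E
```

```text
pics
scene [[381.07565753   0.         276.86435818]
 [  0.         381.07565753 204.46822605]
 [  0.           0.           1.        ]] [-0.08346025  0.          0.          0.          0.        ] [ 0.91952359 -0.64074916  0.85773294] [ 0.90236161  0.25359971 -0.09363778 -0.33565262]
top [[399.61045083   0.         282.41663454]
 [  0.         399.61045083 206.13807145]
 [  0.           0.           1.        ]] [0.03498907 0.         0.         0.         0.        ] [ 0.40075631 -0.07949162  1.19546168] [-0.70218571  0.70660417 -0.06244288  0.06121004]
{'t': 0.1, 'qpos': array([-1.42681582e+00,  4.86981418e-02,  9.77670630e-02,  1.62203690e+00,
       -3.69588477e-06,  1.44300495e+00]), 'joint_vel': array([-1.02645481e-03, -7.09991396e-05,  4.90111222e-03, -8.33577927e-04,
       -1.55673805e-03, -9.60531629e-04]), 'joint_torque': array([ 2.82133180e-03, -3.39849257e+01,  3.20936501e+01,  1.57668698e-02,
       -1.52911834e-04, -4.28992266e-06]), 'tool_pos': array([ 0.14084017, -0.50517298,  0.23022938]), 'tcp_rot': array([ 9.90781119e-01,  1.35468060e-01, -1.06370636e-05, -1.08577462e-03]), 'wrist_force': array([ 0.65760405, -0.57848441, -1.14557442]), 'moment': array([-0.01240333,  0.00315819, -0.01770269]), 'grip_width': 0.991381826962956}
```

View pics/scene0.png

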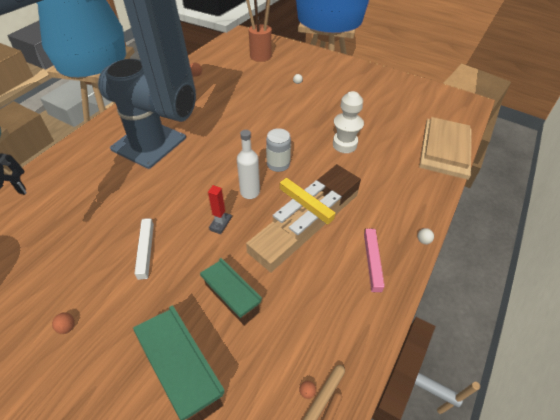

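View pics/top0.png

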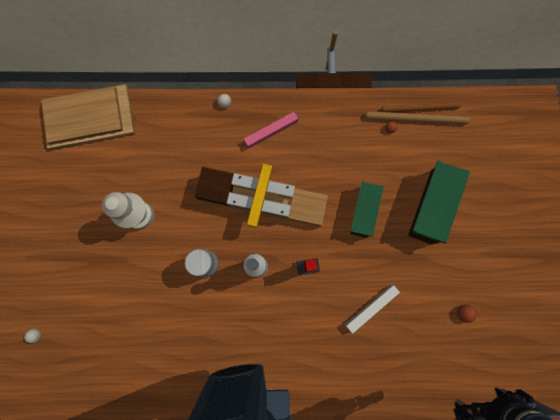

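The top view shows the yellow beater at (260,195) across the track. The landing is at (308,207), the dark end block at (214,185), and the red stop at (310,266). Three bars share the beater's shape: yellow (260,195), pink (271,130) and white (373,310). Yellow fits the description. There are two green rests, small at (367,210) and big at (440,203). The small one is meant. I'll confirm both in enlarged crops.

```bash
cat > h.py <<'E'
from station import manip, viewer
import numpy as np, cv2
from scipy.spatial.transform import Rotation as R
def cam(n):
    c=viewer.read_camera(n); c["bgr"]=cv2.cvtColor(c["pixels"],cv2.COLOR_RGB2BGR); return c
def cast(c,uv,z):
    uv=np.array(uv,float).reshape(-1,1,2)
    p=cv2.undistortPoints(uv,np.array(c["intrinsics"]),np.array(c["dist"])).reshape(-1,2)
    d=R.from_quat(c["rotation"]).apply(np.c_[p,np.ones(len(p))]); o=np.array(c["position"])
    return o+d*((z-o[2])/d[:,2])[:,None]
def proj(c,P):
    r=R.from_quat(c["rotation"]).inv(); P=np.array(P,float).reshape(-1,3)
    return cv2.projectPoints(P,r.as_rotvec(),-r.apply(c["position"]),np.array(c["intrinsics"]),np.array(c["dist"]))[0].reshape(-1,2)
def mask(c,lo,hi,roi):
    h=cv2.cvtColor(c["bgr"],cv2.COLOR_BGR2HSV); m=cv2.inRange(h,np.array(lo),np.array(hi))
    x0,y0,x1,y1=roi; k=np.zeros_like(m); k[y0:y1,x0:x1]=m[y0:y1,x0:x1]
    cs=cv2.findContours(k,0,2)[0]; return max(cs,key=cv2.contourArea)
def rect(c,cnt,z):  # metric min-area rect on plane z: centre, sizes, yaw of long side
    P=cast(c,cnt.reshape(-1,2),z)[:,:2]
    (x,y),(w,h),_=b=cv2.minAreaRect((P*1000).astype(np.float32)); q=cv2.boxPoints(b)
    e=max(q[1]-q[0],q[2]-q[1],key=np.linalg.norm)
    return np.array([x,y])/1000,sorted((w,h)),np.degrees(np.arctan2(e[1],e[0]))
def down(yaw): # tool down, tool y (jaw axis) at angle yaw+90 ; tool x at yaw
    return (R.from_euler('z',yaw)*R.from_euler('x',np.pi)).as_quat()
E
python3 - <<'E'
from h import *
t=cam("top");s=cam("scene")
for n,lo,hi,roi,z in [("yellow",(20,150,120),(32,255,255),(230,150,290,240),.103),("red",(0,200,120),(6,255,255),(290,250,330,280),.145),("red2",(174,200,120),(180,255,255),(290,250,330,280),.145),
 ("rest",(60,90,20),(95,255,255),(340,170,395,250),.061),("big",(60,90,20),(95,255,255),(400,150,480,250),.061),
 ("strip1",(0,0,130),(180,45,255),(225,168,300,200),.073),("strip2",(0,0,130),(180,45,255),(222,190,300,222),.073),("foot",(0,0,0),(180,255,70),(290,255,325,280),.016)]:
    try:k=mask(t,lo,hi,roi);print(n,cv2.contourArea(k),rect(t,k,z),cv2.boxPoints(cv2.minAreaRect(k)).round(1).tolist())
    except Exception as e:print(n,e)
k=mask(s,(20,150,120),(32,255,255),(260,160,350,230));print("yellow scene",rect(s,k,.103))
a=cv2.resize(t["bgr"][155:285,190:390],None,fx=4,fy=4,interpolation=2)
cv2.imwrite("pics/tc.png",a)
cv2.imwrite("pics/sc.png",cv2.resize(s["bgr"][160:330,190:370],None,fx=3.5,fy=3.5,interpolation=2))
E
```

```text
yellow 567.0 (array([ 0.62787897, -0.0182476 ]), [28.713024139404297, 179.53036499023438], np.float32(-14.288089)) [[246.39999389648438, 224.0], [262.3999938964844, 162.8000030517578], [272.29998779296875, 165.39999389648438], [256.3999938964844, 226.60000610351562]]
red 84.0 (array([ 0.4307663 , -0.15523897]), [25.690824508666992, 25.988889694213867], np.float32(89.67773)) [[305.20001220703125, 260.79998779296875], [314.79998779296875, 258.79998779296875], [316.79998779296875, 268.79998779296875], [307.20001220703125, 270.79998779296875]]
red2 max() iterable argument is empty
rest 1047.0 (array([ 0.59300494, -0.32411267]), [62.515625, 151.66566467285156], np.float32(-14.532021)) [[350.20001220703125, 231.60000610351562], [361.0, 181.5], [382.6000061035156, 186.10000610351562], [371.8999938964844, 236.1999969482422]]
big 2509.0 (array([ 0.61357745, -0.5372243 ]), [97.61116027832031, 228.2807159423828], np.float32(-22.495708)) [[411.5, 231.5], [435.79998779296875, 159.89999389648438], [469.29998779296875, 171.3000030517578], [445.0, 242.89999389648438]]
strip1 239.0 (array([ 0.6512084
[... 169 characters left out ...]
.20001220703125, 185.8000030517578], [292.20001220703125, 196.0]]
strip2 255.0 (array([ 0.59560004, -0.06343401]), [31.474239349365234, 76.6371841430664], np.float32(77.41093)) [[261.6000061035156, 210.0], [263.8999938964844, 199.3000030517578], [290.20001220703125, 205.0], [287.8999938964844, 215.60000610351562]]
foot 135.5 (array([ 0.42939172, -0.14790952]), [39.16926956176758, 75.80347442626953], np.float32(-80.42956)) [[291.3999938964844, 262.29998779296875], [316.8999938964844, 257.79998779296875], [319.29998779296875, 271.20001220703125], [293.70001220703125, 275.79998779296875]]
yellow scene (array([ 0.63688831, -0.02871255]), [44.78246307373047, 188.41015625], np.float32(-14.477733))
```

View pics/tc.png

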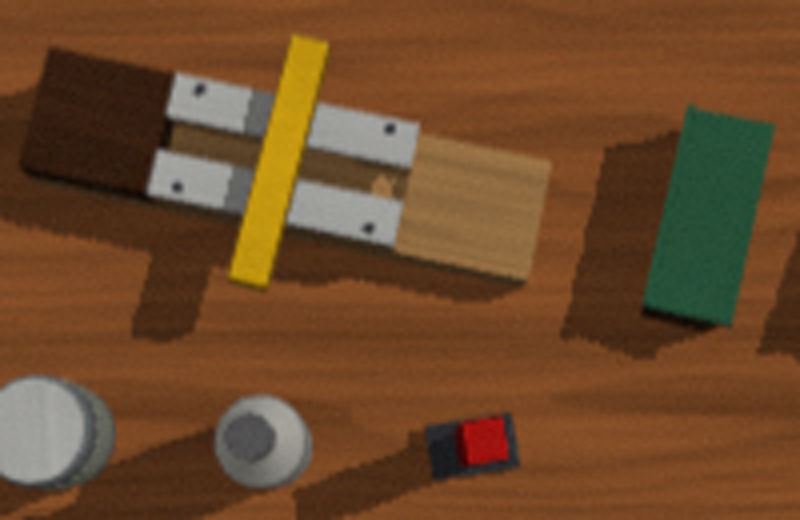

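View pics/sc.png

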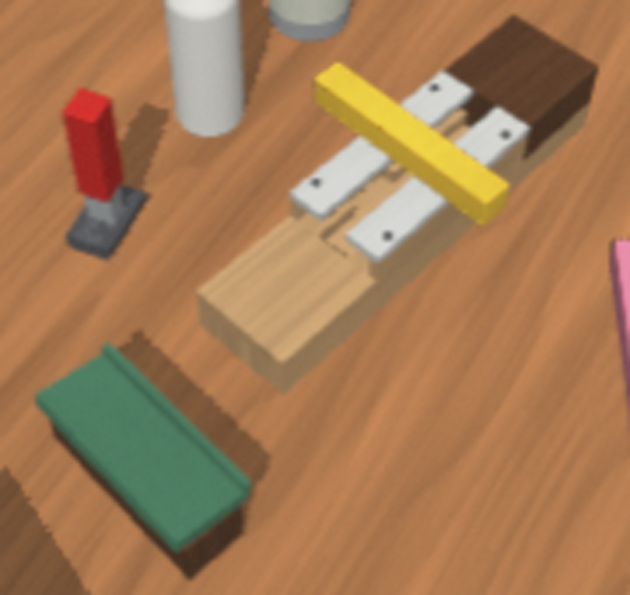

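The crops confirm the yellow beater lying across the strips. The small rest's lip faces upper right in the scene crop, at about (180,420), which is towards the track, so its +y side is world +y. The stop's foot runs along the image x axis, with its centre at about (308,266). Next I'll compute the track frame and pick the beater.

```bash
python3 - <<'E'
from h import *
t=cam("top"); f=lambda L:np.array(L)/4+np.array([190,155])-0.4
L=cast(t,f([(418,135),(550,160),(525,282),(395,255)]),.0445)[:,:2]
M=cast(t,f([(419,122),(395,247)]),.073)[:,:2]
B=cast(t,f([(52,47),(175,72),(148,195),(22,168)]),.073)[:,:2]
print("landing c",L.mean(0),[np.linalg.norm(L[i]-L[i-1]).round(4) for i in range(4)])
m=M.mean(0);e=(B[0]+B[3])/2;b=(B[1]+B[2])/2
d=e-m;print("mouth",m,"end",e,"len(275)",np.linalg.norm(d),"b(180)",np.linalg.norm(b-m),"width",np.linalg.norm(M[0]-M[1]),np.linalg.norm(B[0]-B[3]))
le=(L[1]+L[2])/2; yaws=[np.degrees(np.arctan2(*(q)[::-1])) for q in (d,e-le,m-le)];print("yaws",yaws)
u=(e-le)/np.linalg.norm(e-le)
for n,p,x in(("m",m,-.08),("e",e,.195),("le",le,-.18),("b",b,.1)):print(n,p-u*x)
F=cast(t,f([(427,427),(512,412),(520,466),(433,480)]),.016)[:,:2]
print("foot",F.mean(0),[np.linalg.norm(F[i]-F[i-1]).round(4) for i in range(4)],np.degrees(np.arctan2(*((F[1]+F[2]-F[0]-F[3])[::-1]))))
for n,uv,z in(("bottle",(255,265),.23),("tin",(199,263),.12)):print(n,cast(t,[uv],z))
# pick batten
c=np.array([.6279,-.0182]);
def yawpick(p,yaw):
    q0=manip.observe()["qpos"];best=None
    for k in(-np.pi,0,np.pi):
        q=manip.solve_ik(p,down(yaw+k))
        if q is not None and (best is None or abs(q[5])<abs(best[5])):best=q
    return best
q=yawpick([*c,.2],np.radians(-14.3));print("q",q)
manip.move_joints(q)
o=manip.observe();print(o["tool_pos"],o["t"],R.from_quat(o["tcp_rot"]).as_matrix().round(2))
E
```

```text
landing c [ 0.60285136 -0.15577072] [np.float64(0.091), np.float64(0.0987), np.float64(0.0924), np.float64(0.0962)]
mouth [ 0.61519325 -0.10779867] end [0.67319284 0.15790646] len(275) 0.2719617087445988 b(180) 0.18010280972377385 width 0.09263218371643275 0.09126282729647146
yaws [np.float64(77.68631111588822), np.float64(77.47525957662505), np.float64(76.89096855890263)]
m [ 0.63254214 -0.02970248]
e [ 0.63090491 -0.03245302]
le [ 0.63194771 -0.02775887]
b [ 0.63186446 -0.02944808]
foot [ 0.43118726 -0.15530307] [np.float64(0.0383), np.float64(0.0632), np.float64(0.0393), np.float64(0.0642)] -80.88590854365289
bottle [[ 0.42915669 -0.01532586  0.23      ]]
tin [[0.43880275 0.14083955 0.12      ]]
q [-0.13568066  0.31818601  0.34497832  1.59758864  0.          0.11390143]
[ 0.62785302 -0.01931235  0.20014502] 2.7 [[-0.97  0.25  0.  ]
 [ 0.25  0.97 -0.  ]
 [-0.   -0.   -1.  ]]
```

All sizes check against the given ones: landing 97×92, mouth to end 272 (275), foot 39×64, grip over foot. The track origin is about (0.632,-0.030), yaw 77.5°. Next I grasp the beater.

```bash
python3 - <<'E'
from h import *
def st(n):
    o=manip.observe();print(n,round(o["t"],2),o["tool_pos"].round(4),o["wrist_force"].round(1),round(o["grip_width"],3));return o
c=[.6279,-.0182]
manip.move_linear([*c,.11],v=.15);st("a")
manip.move_linear([*c,.081],v=.08);st("b")
manip.grab();st("g")
manip.move_linear([*c,.2],v=.15);st("up")
t=cam("scene");cv2.imwrite("pics/grab.png",t["bgr"][100:340,180:420])
E
```

```text
a 3.45 [ 0.6284 -0.0185  0.111 ] [ 0.5 -0.3  0.6] 0.999
b 3.96 [ 0.6272 -0.0181  0.08  ] [1.5 0.2 0.4] 1.0
g 4.53 [ 0.6284 -0.0182  0.0817] [ 0.1 -0.1  2.6] 0.319
up 5.47 [ 0.6272 -0.0181  0.1985] [-0.2  0.3 -1.7] 0.318
```

View pics/grab.png

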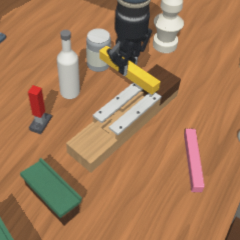

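The beater is held level across the jaws (beam at (130,70) in the crop). Next I lay it on the rest, tilted 10°.

```bash
python3 - <<'E'
from h import *
def st(n):
    o=manip.observe();print(n,round(o["t"],2),o["tool_pos"].round(4),o["wrist_force"].round(1),round(o["grip_width"],3));return o
y=np.radians(-14.5);ax=np.array([np.cos(y),np.sin(y),0])
T=R.from_rotvec(-np.radians(10)*ax)
n=T.apply([0,0,1]);print("normal",n)
q=(T*R.from_quat(down(y+np.pi))).as_quat()
top=np.array([.593,-.3245,.061])
manip.move_to(top+n*.09,q);st("above")
manip.move_linear(top+n*.025,v=.12);st("near")
for d in np.arange(.014,.004,-.0015):
    manip.move_linear(top+n*d,v=.03);o=st("d%.4f"%d)
    if o["wrist_force"][2]>3:break
manip.let_go();st("open")
manip.move_linear(top+n*.08,v=.15)
manip.move_to([.45,-.155,.25],down(y+np.pi));st("end")
t=cam("top");k=mask(t,(20,150,120),(32,255,255),(330,150,410,260));print(rect(t,k,.091))
cv2.imwrite("pics/placed.png",np.hstack([cv2.resize(c["bgr"][y0:y0+130,x0:x0+130],None,fx=3,fy=3) for c,x0,y0 in((t,310,150),(cam("scene"),170,230))]))
E
```

```text
normal [0.04347803 0.16811707 0.98480775]
above 6.65 [ 0.5975 -0.3081  0.15  ] [-0.2 -0.  -1.5] 0.312
near 7.34 [ 0.5946 -0.32    0.0863] [ 0.1 -0.2 -1.5] 0.313
d0.0140 7.86 [ 0.5934 -0.3221  0.0745] [ 0.1 -0.4 -0.8] 0.316
d0.0125 8.11 [ 0.5935 -0.3224  0.0733] [ 0.2 -0.  -1.8] 0.315
d0.0110 8.36 [ 0.5934 -0.3226  0.0717] [ 0.1 -0.  -1.1] 0.311
d0.0095 8.61 [ 0.5933 -0.3228  0.0702] [-0.   0.8 -1. ] 0.315
d0.0080 8.86 [ 0.5937 -0.3233  0.0696] [-1.   0.4  1.6] 0.307
d0.0065 9.11 [ 0.5938 -0.3233  0.0696] [-2.3  2.3  6.6] 0.311
open 9.71 [ 0.5932 -0.3234  0.0672] [ 0.5 -0.1 -0.4] 1.0
end 11.3 [ 0.4502 -0.1554  0.2487] [-0.2 -0.7  0.1] 0.999
(array([ 0.62362421, -0.32881436]), [27.26247787475586, 118.53605651855469], np.float32(-14.123737))
```

View pics/placed.png

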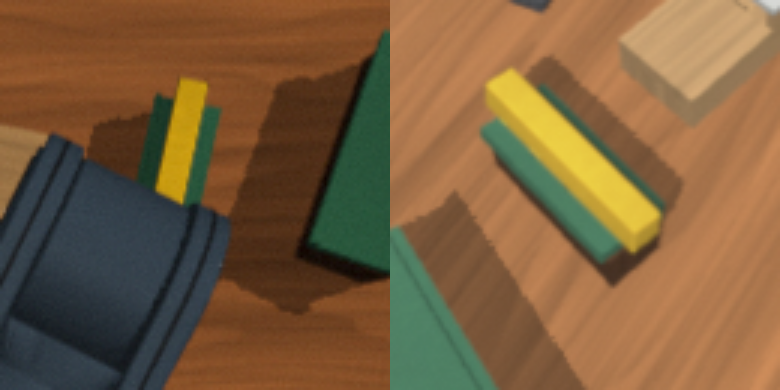

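The beater lies along the small rest, centred across it, parallel (yaw -14.1° against -14.5°), with its top end still in view. Next I pick the stop and set it on the landing.

```bash
cat >> h.py <<'E'
def st(n):
    o=manip.observe();print(n,round(o["t"],2),o["tool_pos"].round(4),o["wrist_force"].round(1),o["moment"].round(2),round(o["grip_width"],3));return o
U=np.array([np.cos(np.radians(77.5)),np.sin(np.radians(77.5))]);O=np.array([.6318,-.0298])
def tr(x,z,dy=0): return np.r_[O+U*x+np.array([-U[1],U[0]])*dy,z]
E
python3 - <<'E'
from h import *
p=[.431,-.1553]
manip.move_to([*p,.22],down(np.radians(99.1)));st("above")
manip.move_linear([*p,.13],v=.15);manip.move_linear([*p,.101],v=.08);st("at")
manip.grab();st("grab")
manip.move_linear([*p,.22],v=.15);st("lift")
q=down(np.radians(167.5))
manip.move_to(tr(-.130,.22),q);st("over")
manip.wait(.2);st("hold")
manip.move_linear(tr(-.130,.17),v=.12);st("low")
t=cam("top");s=cam("scene")
cv2.imwrite("pics/over.png",np.hstack([cv2.resize(c["bgr"][y0:y0+130,x0:x0+130],None,fx=3,fy=3) for c,x0,y0 in((t,230,150),(s,210,140))]))
E
```

```text
above 12.46 [ 0.4312 -0.1555  0.2197] [1.1 1.  0. ] [ 0.02  0.02 -0.01] 1.0
at 13.72 [ 0.4307 -0.1552  0.1006] [-0.4 -0.5 -0.8] [-0.01 -0.04  0.04] 0.999
grab 14.28 [ 0.4318 -0.1555  0.1015] [1.6 0.6 2. ] [ 0.05 -0.44  0.01] 0.324
lift 15.22 [ 0.4302 -0.1549  0.2185] [-1.1 -0.1 -3.7] [ 0.03  0.01 -0.04] 0.321
over 16.21 [ 0.6027 -0.1566  0.2189] [-0.1 -0.3 -4.1] [-0.04  0.04  0.03] 0.317
hold 16.41 [ 0.6031 -0.1569  0.2205] [ 0.2  0.8 -3.4] [ 0.    0.03 -0.03] 0.321
low 16.98 [ 0.6035 -0.1567  0.1702] [ 0.9  0.3 -4.6] [0.01 0.03 0.01] 0.323
```

View pics/over.png

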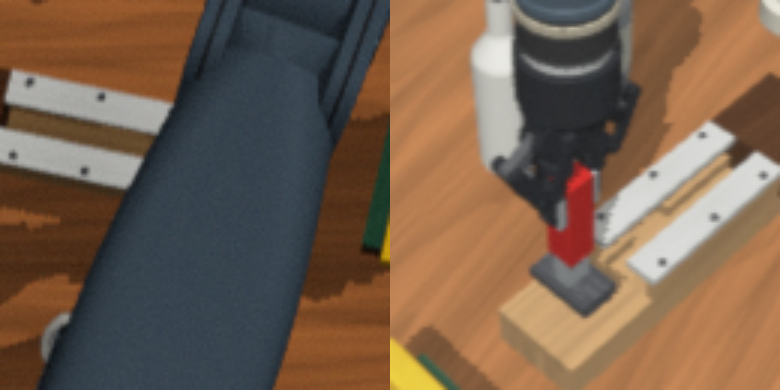

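The stop hangs upright, with its foot square across the landing (scene crop at (572,285)). Next I touch down and feel the landing height, then enter the mouth in small steps while watching the lateral forces.

```bash
python3 - <<'E'
from h import *
manip.move_linear(tr(-.13,.151),v=.08)
z=.151
while z>.138:
    z-=.0015;manip.move_linear(tr(-.13,z),v=.03);manip.wait(.1);o=st("z%.4f"%z)
    if o["wrist_force"][2]>3:break
z+=0.0005
for x in np.arange(-.122,-.039,.008):
    manip.move_linear(tr(x,z),v=.05);o=st("x%.3f z%.4f"%(x,z));f=o["wrist_force"];l=f[:2]@np.array([-U[1],U[0]])
    print("   along %.1f lat %.1f"%(f[:2]@U,l))
    if abs(l)>12 or abs(f[:2]@U)>25: break
    z=np.clip(z+(.0003 if f[2]>8 else -.0003 if f[2]<1 else 0),.143,.149)
E
```

```text
z0.1495 17.81 [ 0.6038 -0.1568  0.1499] [-0.4 -0.3 -4.8] [ 0.   -0.05  0.01] 0.322
z0.1480 18.16 [ 0.6036 -0.1567  0.148 ] [ 0.8  0.7 -3.6] [-0.04  0.02  0.04] 0.323
z0.1465 18.51 [ 0.6036 -0.1567  0.1464] [ 0.2 -0.9 -3.5] [ 0.02 -0.04 -0.02] 0.318
z0.1450 18.86 [ 0.604  -0.1568  0.146 ] [-0.8 -0.3  2.3] [ 0.18  0.29 -0.  ] 0.321
z0.1435 19.21 [ 0.6041 -0.1568  0.146 ] [-2.6  1.7  7. ] [0.31 0.73 0.03] 0.319
x-0.122 z0.1440 19.52 [ 0.6062 -0.1502  0.146 ] [-2.  -2.   6.6] [-0.84  0.59 -0.05] 0.322
   along -2.4 lat 1.5
x-0.114 z0.1440 19.82 [ 0.6081 -0.1426  0.146 ] [-1.  -2.9  6.4] [-0.98  0.49  0.02] 0.321
   along -3.1 lat 0.4
x-0.106 z0.1440 20.13 [ 0.6099 -0.1349  0.146 ] [-1.5 -3.1  5.2] [-1.07  0.45  0.05] 0.322
   along -3.4 lat 0.8
x-0.098 z0.1440 20.44 [ 0.6117 -0.1271  0.146 ] [-1.  -3.1  5.8] [-1.08  0.46  0.02] 0.324
   along -3.3 lat 0.3
x-0.090 z0.1440 20.75 [ 0.6134 -0.1193  0.146 ] [-0.7 -2.8  6.7] [-1.01  0.5   0.03] 0.321
   along -2.9 lat 0.1
x-0.082 z0.1440 21.06 [ 0.6151 -0.1114  0.146 ] [-0.2 -3.2  6.6] [-1.07  0.48  0.06] 0.321
   along -3.1 lat -0.5
x-0.074 z0.1440 21.37 [ 0.6169 -0.1034  0.146 ] [-0.5 -2.8  5.4] [-0.92  0.46  0.03] 0.32
   along -2.8 lat -0.1
x-0.066 z0.1440 21.68 [ 0.6187 -0.0953  0.1459] [-1.3 -2.8  5.4] [-0.89  0.37  0.02] 0.323
   along -3.0 lat 0.6
x-0.058 z0.1440 21.98 [ 0.6204 -0.0873  0.1454] [ 0.7 -3.3  6.5] [-1.11  0.15  0.07] 0.324
   along -3.1 lat -1.4
x-0.050 z0.1440 22.29 [ 0.6219 -0.0794  0.1454] [-0.3 -3.2  4.8] [-1.05  0.28 -0.01] 0.319
   along -3.1 lat -0.4
x-0.042 z0.1440 22.6 [ 0.6235 -0.0717  0.1454] [-0.2 -3.3  5.5] [-1.18  0.27  0.04] 0.323
   along -3.3 lat -0.5
```

It slid in cleanly and is riding on the ledges (z fell 0.5 mm as expected, no lateral force). Next I feel for the notch in 2 mm steps.

```bash
python3 - <<'E'
from h import *
z=.1435;x=-.042;hit=False
while x<.075:
    x+=.0015 if hit else .002
    manip.move_linear(tr(x,z),v=.03);o=manip.observe();f=o["wrist_force"];zz=o["tool_pos"][2];a=f[:2]@U
    if zz<.1448 or abs(a)>6: st("x%.4f z%.4f a%.1f"%(x,z,a))
    if abs(a)>25: print("blocked");break
    if zz<.1446:
        hit=True
        for _ in range(12):   # press down, keep Fz modest
            if f[2]>9: break
            z-=.0015;manip.move_linear(tr(x,z),v=.04);f=(o:=st("  press x%.4f z%.4f"%(x,z)))["wrist_force"]
            if o["tool_pos"][2]<.1325 and f[2]>2:break
        if o["tool_pos"][2]<.1325: print("in notch");break
st("end")
E
```

```text
x-0.0360 z0.1435 a-6.8 23.35 [ 0.6246 -0.0674  0.1454] [-1.7 -6.6  8. ] [-1.78  0.59  0.02] 0.319
x-0.0240 z0.1435 a-6.0 24.85 [ 0.6272 -0.0557  0.1453] [-1.4 -5.9  6. ] [-1.88  0.48  0.02] 0.32
x-0.0200 z0.1435 a1.2 25.35 [ 0.6275 -0.0478  0.1425] [ 0.6  1.1 -0.9] [ 0.31 -0.31  0.02] 0.325
  press x-0.0200 z0.1420 25.6 [ 0.6275 -0.0471  0.1411] [ 2.2  3.8 -1. ] [ 1.36 -0.5   0.02] 0.322
  press x-0.0200 z0.1405 25.85 [ 0.6277 -0.047   0.1406] [1.3 5.1 1.1] [ 1.65 -0.34 -0.01] 0.322
  press x-0.0200 z0.1390 26.1 [ 0.6279 -0.0468  0.1396] [0.4 6.1 1.8] [ 1.84 -0.35  0.  ] 0.316
  press x-0.0200 z0.1375 26.35 [ 0.6281 -0.0464  0.1377] [1.5 7.  1. ] [ 1.91 -0.54 -0.  ] 0.321
  press x-0.0200 z0.1360 26.6 [ 0.628  -0.0464  0.1358] [ 0.2  7.  -0.4] [ 2.02 -0.63 -0.02] 0.32
  press x-0.0200 z0.1345 26.85 [ 0.628  -0.0463  0.1341] [ 1.3  6.8 -0.3] [ 1.99 -0.61 -0.09] 0.321
  press x-0.0200 z0.1330 27.1 [ 0.6279 -0.0463  0.1326] [ 2.2  6.5 -0.2] [ 2.01 -0.6  -0.06] 0.323
  press x-0.0200 z0.1315 27.35 [ 0.6279 -0.0463  0.1315] [1.5 6.9 1. ] [ 2.   -0.51 -0.01] 0.323
  press x-0.0200 z0.1300 27.6 [ 0.628  -0.0463  0.1316] [0.2 7.5 6.3] [ 2.06 -0.04 -0.03] 0.323
in notch
end 27.6 [ 0.628  -0.0463  0.1316] [0.2 7.5 6.3] [ 2.06 -0.04 -0.03] 0.323
```

The foot bottomed 13.8 mm lower, which matches the 14 mm notch. The rear wall pushes it forward with 7 N, so I'll relieve that, let go, retract up and check.

```bash
python3 - <<'E'
from h import *
for x in(-.0185,-.017,-.0155):
    manip.move_linear(tr(x,.131),v=.03);manip.wait(.1);o=st("x%.4f"%x)
    if o["wrist_force"][:2]@U<1.5:break
manip.let_go();st("open")
p=o["tool_pos"].copy();p[2]=.23
manip.move_linear(p,v=.12);st("up")
manip.move_joints([-1.427,.048,.099,1.622,0,1.443]);st("home")
t=cam("top");s=cam("scene")
H=[(0,200,120),(6,255,255)]
k=mask(t,*H,(200,140,330,240));print("grip top",rect(t,k,.175)); c=rect(t,k,.175)[0]-O
print("track x,y",c@U,c@np.array([-U[1],U[0]]))
k=mask(t,(20,150,120),(32,255,255),(330,150,410,260));print("batten",rect(t,k,.091))
for n,uv,z in(("bottle",(255,265),.23),("tin",(199,263),.12)):print(n,cast(t,[uv],z))
cv2.imwrite("pics/fin.png",np.hstack([cv2.resize(c["bgr"][y0:y0+190,x0:x0+w],None,fx=2,fy=2) for c,x0,y0,w in((t,90,140,220),(s,190,80,180))]))
a=cv2.imread("pics/top0.png");d=cv2.absdiff(a,t["bgr"]).max(2);print("diff bystander px >40:",[(n,int((d[y0:y1,x0:x1]>40).sum())) for n,x0,y0,x1,y1 in(("bottle",240,250,270,282),("tin",180,245,222,282),("maq",98,185,158,232))])
E
```

```text
x-0.0185 27.95 [ 0.6281 -0.046   0.1315] [0.5 5.7 3. ] [ 1.69 -0.22  0.05] 0.318
x-0.0170 28.3 [ 0.6282 -0.0457  0.1315] [-0.7  5.   3.8] [ 1.54 -0.    0.06] 0.322
x-0.0155 28.65 [ 0.6283 -0.0453  0.1314] [-0.6  4.1  4.9] [0.92 0.27 0.08] 0.318
open 29.25 [ 0.6284 -0.0451  0.1308] [ 0.3 -0.4  0.3] [ 0.01 -0.02  0.02] 1.002
up 30.23 [ 0.628  -0.0453  0.2291] [-0.  -0.7 -0.1] [0.04 0.   0.02] 0.999
home 32.61 [ 0.1416 -0.5055  0.2312] [0.6 0.  0.5] [ 0.06 -0.01 -0.04] 0.997
grip top (array([ 0.62375977, -0.04538454]), [25.19864273071289, 25.957006454467773], np.float32(75.30613))
track x,y -0.01695535366780925 0.004476535949223127
batten (array([ 0.59446167, -0.32145724]), [27.110517501831055, 178.6699676513672], np.float32(-14.07566))
bottle [[ 0.42915669 -0.01532586  0.23      ]]
tin [[0.43880275 0.14083955 0.12      ]]
diff bystander px >40: [('bottle', 33), ('tin', 0), ('maq', 0)]
```

View pics/fin.png

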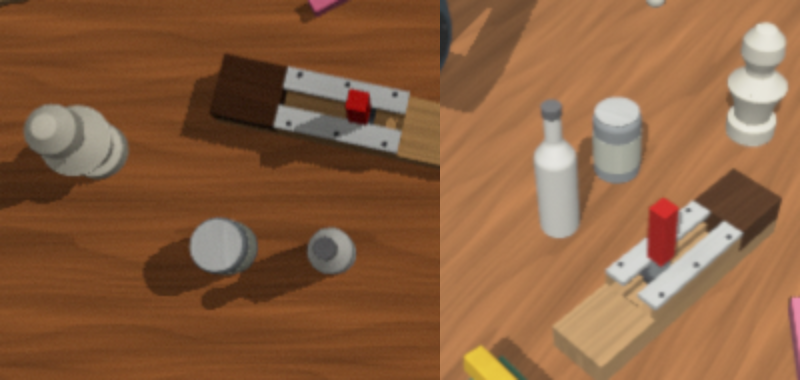

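The stop stands upright in the slit. I'll resolve the 33 changed pixels near the bottle, and cross-check the grip's height and tilt by triangulating.

```bash
python3 - <<'E'
from h import *
t=cam("top");s=cam("scene")
for n,c,(x0,y0,x1,y1) in(("top",t,(235,245,275,285)),("scene",s,(230,125,266,202))):
    a=cv2.imread(f"pics/{n}0.png")[y0:y1,x0:x1];b=c["bgr"][y0:y1,x0:x1]
    g=lambda i:cv2.cvtColor(i,6).astype(np.float32)
    print(n,"shift",cv2.phaseCorrelate(g(a),g(b)),"changed",(np.argwhere(cv2.absdiff(a,b).max(2)>40).mean(0) if (cv2.absdiff(a,b).max(2)>40).any() else 0))
# scene: grip mask axis; upright check: project vertical line
h=cv2.cvtColor(s["bgr"],cv2.COLOR_BGR2HSV);m=((h[...,0]<8)|(h[...,0]>172))&(h[...,1]>180)&(h[...,2]>60)
m[:,:270]=0;m[:,330:]=0;m[:165]=0;m[225:]=0
v,u=np.nonzero(m);print("scene red bbox",u.min(),u.max(),v.min(),v.max())
b=np.array([.628,-.0455])
for x in(np.array([.628,-.0455]),np.array([.6238,-.0454])):
    co=np.array([x+(U*i+np.array([-U[1],U[0]])*j)*.014 for i in(-1,1) for j in(-1,1)])
    for z in(.08,.175,.189):
        q=proj(s,np.c_[co,[z]*4]);print(x,z,"scene u",q[:,0].min().round(1),q[:,0].max().round(1),"v",q[:,1].min().round(1),q[:,1].max().round(1),"top",proj(t,[*x,z]).round(1))
k=mask(t,(0,200,120),(6,255,255),(200,140,330,240));print("top red centre",cv2.minAreaRect(k)[0])
E
```

```text
top shift ((0.1458379176180884, -0.028453687915064307), 0.935214067697525) changed [34.53846154 34.27884615]
scene shift ((0.08124007684986267, 0.06316471569535764), 0.9453322854306963) changed [70.28571429  2.92207792]
scene red bbox 294 308 179 211
[ 0.628  -0.0455] 0.08 scene u 291.9 306.6 v 202.0 213.3 top [[269.5 195.9]]
[ 0.628  -0.0455] 0.175 scene u 293.1 308.9 v 177.3 188.7 top [[268.4 188.6]]
[ 0.628  -0.0455] 0.189 scene u 293.2 309.3 v 173.3 184.8 top [[268.2 187.4]]
[ 0.6238 -0.0454] 0.08 scene u 290.5 305.3 v 201.4 212.7 top [[269.5 197.3]]
[ 0.6238 -0.0454] 0.175 scene u 291.6 307.5 v 176.6 188.0 top [[268.4 190.2]]
[ 0.6238 -0.0454] 0.189 scene u 291.8 307.8 v 172.7 184.1 top [[268.2 189. ]]
top red centre (268.35296630859375, 190.0882568359375)
```

The scene view matches an upright stop with its top at z≈175, the lowered height. The bottle did not move; the changed pixels are beside it, where the stop's shadow was. Handing in.

```bash
python3 -c "
from station import manip
manip.finish_job();print(manip.observe()['t'])"
```

```text
the job is handed in; nothing more can be done
the job is handed in; nothing more can be done
```

I laid the yellow beater on the small green rest. The red-handled stop is standing upright in the hidden notch, and the job is handed in. The robot clock read 32.6 s at the last logged step, against the 70 s limit.

- **Beater:** it lies lengthwise on the rest, about 3 mm from the measured centre and within 0.5° of its direction.
- **Stop:** the foot dropped 13.8 mm (the notch is 14 mm deep) with the foot centre at about x = -16 mm along the track. I let go, retracted the arm and moved it clear.
- **Other objects:** the bottle (image shift under 0.2 px), tin and figure did not move. About 30 changed pixels beside the bottle are most likely the stop's shadow, which has moved.
- **Forces:** wrist forces I read stayed around 10 N or less.

**Disagreement:** the top camera put the top of the grip about 4 mm sideways of where I released it. The scene camera matched the upright, lowered position to about 1–2 px, so I put the difference down to calibration and mask error.

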